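# Fetch the blue vase from the damp box

### The arm

A 7-joint arm with a two-finger parallel gripper is mounted at the origin on the work surface. World frame = base frame: x ahead of the robot, y to its left, z up, the work surface at z = 0. Lengths are in m, angles in rad, forces in N, time in s.
With the tool pointing down it reaches from about 0.425 to 0.925 m from the base axis. Payload 6.8 kg.
Tool frame: the origin (TCP) lies midway between the tips of the shut fingers; the grasp point (between the pads) lies 19 mm behind it; z points along the fingers, y is the direction in which the jaws open and shut (so a half turn about z gives the same grasp; the last joint's range is limited). The gripper opens to 85 mm and grips with 20 to 120 N. Pads are 22 mm wide; open, the fingers measure 114 mm over their backs; the gripper's body (76 mm by 85 mm) begins 54 mm behind the grasp point. The pads swing forward as they close: fully open they stand 13 mm farther back than shut.
Start: joints at [-0.108, 0.477, 0.022, 1.555, -0.011, 1.109, -0.083], TCP at [0.675, 0, 0.193] pointing down, gripper open.
Joint ranges: [-2.96, 2.96], [-0.34, 2.1], [-1.41, 1.46], [0.24, 2.44], [-1.37, 4.51], [0.17, 1.92], [-2.96, 2.96]. Speed limits (rad/s): [2.39, 2.39, 3.14, 3.14, 3.14, 3.14, 3.14].

### API

Orientations are given as a unit quaternion [x, y, z, w].
In Python, from rig import read_state, get_image, hand_in gives the robot as it stands.
- The arm moves only by the tool send_rows, never from a script. Its argument "plan" is a list of rows, each an object with "fingers": the opening in per cent of the stroke, from 0 (shut) to 100 (fully open); "linear": the shift along the tool's x, y, z in m, a list of three; "dr": the turn, a rotation vector about the tool's x, y, z in degrees, a list of three. In form: [{"fingers": fingers, "linear": [dx, dy, dz], "dr": [wx, wy, wz]}, ...]. A call has 1 to 8 rows; each row shifts and turns the commanded pose from where the row before left it, along the tool's axes as they then stand; what a row does not reach is not made up. A row lasts 1/8 s, in which the tool goes at most 62.5 mm and 10.7 degrees, less where a joint would pass 70% of its speed; a pose out of reach is approached as far as the arm can. A call is refused whole if a number of a shift passes 0.0625 or a number of a turn 10.7, either way. A call with a gripper value outside its range is refused whole. The fingers move at their own pace and stop on an object; "grip_force" is the grip in N (left out, the last holds). Time passes only in rows, so rows that do not move let the fingers close. It gives the time, the measured TCP pose, the force and the opening at its end, in the units of the state.
- read_state(): the state, without advancing time (a new reading comes with each control period).
- get_image(name): name is "scene" or "side" or "wrist"; returns a dict with "pixels" (480x640x3 uint8, red, green, blue), "depth" (480x640 float32, m along the optical axis (not along the pixel's ray), 0 where there is no reading), "K" (3x3 intrinsics, pixels), "world_from_camera" (4x4, takes a point from camera to world coordinates). Camera axes: x right, y down, z forward; pixel columns grow to the right and rows downward; lengths in m; the calibration is good to about 2 mm. The wrist camera is an equidistant fisheye: a pixel r from the principal point sees the ray r / f radians off the axis. A picture is of the moment at which its call begins.
- hand_in(): hands the job in, once; it reports no verdict.
The state is a dict: "clock": time; "joint_positions": joint angles; "joint_velocities": joint speeds; "joint_efforts": joint torques, N m; "position": TCP position; "orientation": TCP orientation; "ft_force": force on the tool from outside, world axes, zero at the start; "wrist_torque": the same for the moment, N m; "width": finger opening in m.
Only numpy, scipy, OpenCV 4.12 (cv2) and the standard library are available. Lean on these libraries where they do the work, as an engineer would, in place of code of your own. Each camera call takes 0.05 s, during which the arm holds its last target. There are 200 camera calls.

### The job

Push the red roller of the mister's stop switch over to either side until the switch trips (about 25 degrees), then slide open the clear lid above the blue vase, take the vase out and stand it upright in the middle of the banding wheel, setting it down gently rather than dropping it. Finish with both lids of the damp box fully shut, and do not shift the other pots or the things on the bench.

Things in the scene. Friction and masses are not known exactly. Their poses are not given: they have to be found in the camera images.
- damp_box: Wooden chest fixed on the bench, 190 (its x) x 372 (its y) x 140 mm high; origin: centre of its underside, z up. 8 mm walls; a divider at y = 0, 135 mm high, parts two compartments, +y (left lid) and -y (right lid), each about 174 x 174 mm inside, plaster floor 30 mm above the bench. Two clear 6 mm lids slide along its y, one over the other; the upper lid's face is 155 mm above the bench.
- lid_left (a joint): Travel (m) of the upper lid, which covers the +y half: 0 shut, 0.145 fully open (slid towards the box's -y, over the other lid). May start up to 0.05 ajar. Needs about 1.5 N; stays put. Fully open, its half is clear from 35 to 178 mm from the box's middle. The lower lid's handle meets the upper lid's edge when both travels add to 0.151, so opening one pushes the other nearly shut.
- lid_right (a joint): Travel (m) of the lower lid, which covers the -y half: 0 shut, 0.145 fully open (slid towards the box's +y, under the other lid). May start up to 0.05 ajar. Needs about 1.5 N; stays put. Fully open, its half is clear from 35 to 178 mm from the box's middle. The lower lid's handle meets the upper lid's edge when both travels add to 0.151, so opening one pushes the other nearly shut.
- lid_left_grip (a point): Centre of the top edge of the left lid's red handle: an upright tab 60 mm wide (box x), 8 mm thick (box y), standing 32 mm above its lid, top 187 mm above the bench, near the lid's outer end (165 mm from the box's middle when shut, 20 mm when fully open).
- lid_right_grip (a point): Centre of the top edge of the right lid's red handle: an upright tab 60 mm wide (box x), 8 mm thick (box y), standing 40 mm above its lid, top 187 mm above the bench, near the lid's outer end (165 mm from the box's middle when shut, 20 mm when fully open).
- blue_vase: The vase to fetch: blue, loose, 105 mm high, belly 64 mm across 40 mm up, straight neck 30 mm across from 70 to 100 mm up, lip 35 mm at the top, 0.2 to 0.37 kg. Origin: centre of its underside, z up. Each compartment holds two pots side by side along the box's x, about 46 mm either side of x = 0 and 105 mm from the middle along y; the vase is one of these four.
- clay_tumbler: Bystander in the box: terracotta cylinder 58 mm across, 88 mm high; origin at the centre of its underside.
- grey_jar: Bystander in the box: grey rounded jar 62 mm across, 82 mm high; origin at the centre of its underside.
- white_beaker: Bystander in the box: white beaker 60 mm across at the top, 95 mm high; origin at the centre of its underside.
- banding_wheel: Potter's banding wheel, fixed and locked: aluminium disc 170 mm across on a dark foot, left or right of the box; origin at the centre of its underside, on the bench.
- wheel_top (a point): Centre of the banding wheel's flat top face, 64 mm above the bench.
- mister: Grey mister unit fixed on the bench, 130 mm (its x) by 110 mm (its y), 70 mm high, on the other side of the box from the banding wheel; origin at the centre of its underside, z up. On top sits a yellow switch body up to 96 mm high with a spring-centred roller arm beside it.
- roller_arm (a joint): Angle (rad) of the switch's roller arm about the mister's x axis: 0 upright, positive leaning towards the mister's -y. It trips beyond 0.44 either way, stops at 0.85 and springs back; about 3 N at the roller trips it.
- roller (a point): Centre of the red roller (26 mm across, 16 mm long along the mister's x) at the end of the 70 mm arm, which is pivoted 85 mm above the bench; upright, the roller's centre is 155 mm above the bench and 16 mm to the -x side of the mister's middle. It swings in the mister's y-z plane.
- glaze_bottle: Bystander: white bottle, blue cap, 66 mm across, 165 mm high, standing beyond the banding wheel; origin at the centre of its underside.
- brush_pot: Bystander: white pot of brushes, 76 mm across, 160 mm high with the brushes, standing beyond the mister; origin at the centre of its underside.
- clay_block: Bystander: grey block of clay 70 by 110 by 60 mm high between the robot and the box; origin at the centre of its underside.
Things that resemble listed ones, but are neither listed nor needed, are in the scene too. Several things look just like the mister: the one meant starts nearest to the robot's base.

How it is judged:
By the outcome, as a careful person would: the job done as asked, in the order asked, and still so for the second after the job is handed in, with the robot touching nothing.
It also fails if it takes over 72 s, if anything falls off the work surface, if the arm or the gripper's body presses on something with over 40 N, if the wrist force passes 120 N, or if a joint passes its speed limit or range.

## Working session

There is one attempt and no reset: what is moved stays moved. The work goes in short steps, Python scripts to look and compute and a tool call to move; the robot and the scene stay as the last step left them, time stands still between calls to the robot, and variables do not carry over. Pictures are saved under pics/ and viewed, about 8 in all and at most 12, crops included, and the job is handed in when it is done.

Besides the shell and the picture viewer there is one more tool, called after "Call:" in YAML: its name, and indented under it one key for each argument. send_rows: Moves the arm, as the interface text tells. Its arguments: {"type":"object","properties":{"plan":{"type":"array"},"grip_force":{"type":"number"}},"required":["plan"]}

```bash
ls; mkdir -p pics
cat > h.py <<'E'
import numpy as np, cv2
from rig import read_state, get_image, hand_in
def world(im):
    d=im["depth"];K=im["K"];T=np.array(im["world_from_camera"])
    v,u=np.mgrid[:480,:640]
    P=np.stack([(u-K[0][2])/K[0][0]*d,(v-K[1][2])/K[1][1]*d,d],-1)
    W=P@T[:3,:3].T+T[:3,3]; W[d==0]=np.nan
    return W
def save(n,px): cv2.imwrite("pics/"+n,cv2.cvtColor(px,cv2.COLOR_RGB2BGR))
E
python3 - <<'E'
from h import *
s=read_state();print(s)
for n in("scene","side"):
    im=get_image(n);save(n+"0.png",im["pixels"]);np.save(n+"0W.npy",world(im));np.save(n+"0.npy",im["pixels"])
    print(n,np.round(im["world_from_camera"],3).tolist(),np.round(im["K"],1).tolist())
E
```

```text
pics
{'clock': 0.0, 'joint_positions': array([-0.10810197,  0.47779069,  0.02232766,  1.55646312, -0.0114955 ,
        1.1092987 , -0.08308482]), 'joint_velocities': array([-0.00017705, -0.00092411, -0.00023894, -0.00156891,  0.00168611,
        0.00162703, -0.00052098]), 'joint_efforts': array([-5.45967814e-04, -5.96443820e+01,  1.60769675e+00, -2.81194621e+01,
        1.24063640e-02,  9.39900521e-03,  2.20753498e-05]), 'position': array([ 6.74330809e-01, -1.32164422e-05,  1.91626935e-01]), 'orientation': array([ 7.07088324e-01,  7.07124644e-01, -6.93501263e-04, -5.98297123e-04]), 'ft_force': array([0.04180825, 0.05477877, 0.02722406]), 'wrist_torque': array([-0.00493944, -0.00465714,  0.00160359]), 'width': 0.08494468740169046}
scene [[-0.999, -0.031, 0.034, 0.494], [-0.045, 0.762, -0.646, 0.942], [-0.006, -0.647, -0.763, 1.191], [0.0, 0.0, 0.0, 1.0]] [[537.0, 0.0, 316.8], [0.0, 537.0, 242.3], [0.0, 0.0, 1.0]]
side [[0.758, -0.484, 0.438, -0.031], [-0.653, -0.567, 0.503, -0.604], [0.005, -0.666, -0.746, 1.105], [0.0, 0.0, 0.0, 1.0]] [[493.7, 0.0, 327.3], [0.0, 493.7, 245.8], [0.0, 0.0, 1.0]]
```

View pics/scene0.png

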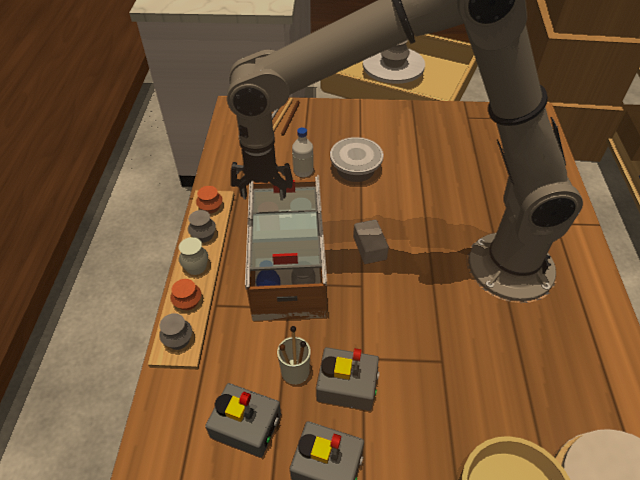

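View pics/side0.png

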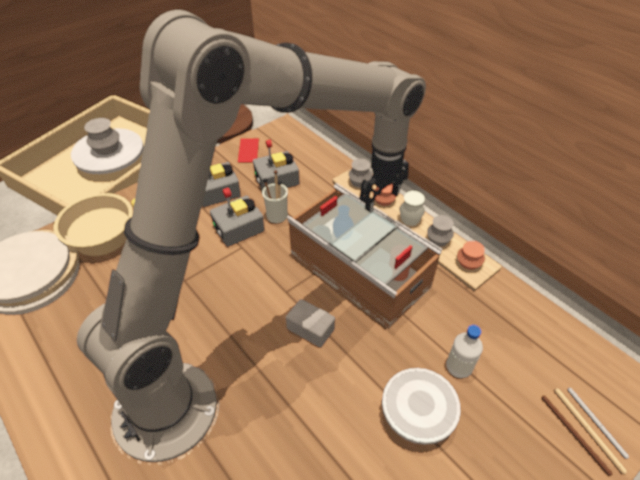

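The scene view shows a blue vase at about (267,275) in the near (+y) half of the box, with red handles at (285,258) and (284,187). The wheel is at (357,156) and the block at (370,240). Three units look like the mister, at (348,378), (244,418) and (327,457). The first looks nearest the base, so I'll measure it.

Run:
```python
from h import *
for n in("scene","side"):
    W=np.load(n+"0W.npy");px=np.load(n+"0.npy");hsv=cv2.cvtColor(px,cv2.COLOR_RGB2HSV)
    H,S,V=[hsv[...,i].astype(int) for i in range(3)]
    ok=np.isfinite(W[...,2])&(W[...,2]>0.02)
    for name,m in dict(red=((H<5)|(H>174))&(S>180)&(V>90),yellow=(abs(H-27)<6)&(S>180)&(V>120),blue=(abs(H-118)<12)&(S>120)&(V>50)).items():
        k,l,st,c=cv2.connectedComponentsWithStats((m&ok).astype(np.uint8))
        for i in range(1,k):
            if st[i,4]>25:
                q=W[l==i]; print(n,name,c[i].round(),st[i,4],"med",np.median(q,0).round(3),"min",np.percentile(q,3,0).round(3),"max",np.percentile(q,97,0).round(3))
    # regions by height
    R=(W[...,0]>.3)&(W[...,0]<.95)&(W[...,1]>-.5)&(W[...,1]<.6)
    for lab,a,b,ex in [("box rim",.130,.146,(W[...,1]<.2)&(W[...,1]>-.25)),("mister top",.066,.075,W[...,1]>.2),("wheeltop",.060,.069,(W[...,1]<-.15)),("block",.055,.065,abs(W[...,1])<.15),("lid",.147,.160,(W[...,1]<.2)&(W[...,1]>-.25))]:
        m=(R&ex&(W[...,2]>a)&(W[...,2]<b)).astype(np.uint8)
        k,l,st,c=cv2.connectedComponentsWithStats(m)
        for i in range(1,k):
            if st[i,4]>60:
                q=W[l==i][:,:2].astype(np.float32);r=cv2.minAreaRect(q)
                print(n,lab,st[i,4],np.round(r[0],3),np.round(r[1],3),round(r[2],1),c[i].round(), "z",np.median(W[l==i][:,2]).round(3))
px=np.load("scene0.npy")
a=cv2.resize(px[180:320,230:340],None,fx=4,fy=4,interpolation=2);b=cv2.resize(px[320:420,300:390],None,fx=4,fy=4,interpolation=2)
b=cv2.copyMakeBorder(b,0,a.shape[0]-b.shape[0],0,0,0)
save("crop1.png",np.hstack([a,b])[:, :800])
```

```text
scene red [284. 255.] 62 med [0.616 0.134 0.188] min [0.586 0.129 0.185] max [0.641 0.141 0.192]
scene red [357. 354.] 68 med [0.439 0.382 0.166] min [0.433 0.37  0.159] max [0.447 0.389 0.171]
scene red [244. 398.] 88 med [0.666 0.489 0.166] min [0.659 0.477 0.16 ] max [0.674 0.499 0.17 ]
scene red [336. 441.] 107 med [0.48  0.567 0.166] min [0.472 0.555 0.157] max [0.489 0.577 0.17 ]
scene yellow [343. 365.] 254 med [0.467 0.373 0.096] min [0.45  0.355 0.092] max [0.485 0.392 0.1  ]
scene yellow [235. 407.] 254 med [0.696 0.482 0.096] min [0.678 0.459 0.092] max [0.712 0.498 0.102]
scene yellow [321. 448.] 328 med [0.508 0.558 0.096] min [0.492 0.539 0.093] max [0.525 0.576 0.101]
scene blue [302. 130.] 45 med [ 0.605 -0.369  0.166] min [ 0.593 -0.383  0.163] max [ 0.616 -0.356  0.17 ]
scene blue [267. 283.] 56 med [0.663 0.149 0.091] min [0.644 0.144 0.084] max [0.683 0.154 0.098]
scene box rim 98 [ 0.581 -0.171] [0.024 0.06 ] 79.0 [305. 182.] z 0.138
scene box rim 78 [ 0.705 -0.16 ] [0.054 0.017] 14.7 [261. 184.] z 0.137
scene box rim 309 [0.597 0.192] [0.17  0.019] 7.4 [296. 287
[... 1247 characters left out ...]
7
side mister top 62 [0.865 0.269] [0.042 0.06 ] 42.6 [359. 172.] z 0.071
side mister top 301 [0.501 0.532] [0.068 0.106] 73.0 [221. 181.] z 0.07
side mister top 696 [0.455 0.372] [0.111 0.13 ] 80.5 [233. 217.] z 0.07
side wheeltop 71 [ 0.861 -0.188] [0.031 0.056] 24.7 [470. 256.] z 0.063
side wheeltop 4366 [ 0.434 -0.388] [0.17  0.167] 44.3 [421. 405.] z 0.065
side block 83 [0.858 0.038] [0.042 0.077] 28.3 [410. 215.] z 0.061
side block 105 [ 0.864 -0.074] [0.048 0.073] 30.2 [439. 235.] z 0.06
side block 196 [ 0.532 -0.   ] [0.007 0.3  ] 5.2 [339. 277.] z 0.06
side block 975 [ 0.394 -0.052] [0.07 0.11] 16.6 [310. 317.] z 0.06
side lid 5314 [0.626 0.011] [0.202 0.372] 5.7 [362. 236.] z 0.155
```

View pics/crop1.png

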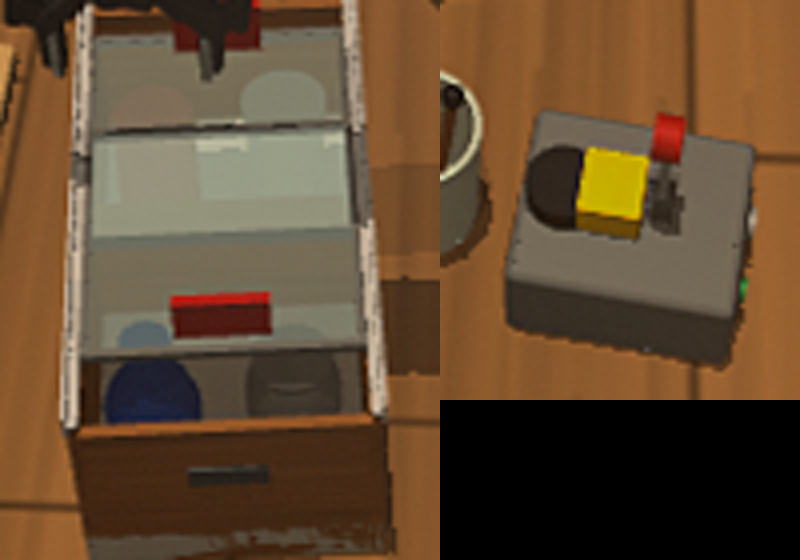

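The crop confirms the choices. The blue vase is in the near compartment on its +x side, beside the grey jar, under a lid that is about 45 mm ajar. The nearest mister is centred at about (0.456,0.374), with the roller upright at about (0.440,0.376). The look-alikes at (0.68,0.48) and (0.50,0.56) are farther away. Box centre is (0.626,0.012) with yaw +5.65°, and the wheel is at (0.434,-0.388). I'll move to a point beside the roller on its -y side.

Call:
send_rows:
  plan:
    - {"fingers":0,"linear":[0,0,-0.05],"dr":[0,0,0]}
    - {"fingers":0,"linear":[0.046,-0.0345,0],"dr":[0,0,0]}
    - {"fingers":0,"linear":[0.046,-0.0345,0],"dr":[0,0,0]}
    - {"fingers":0,"linear":[0.046,-0.0345,0],"dr":[0,0,0]}
    - {"fingers":0,"linear":[0.046,-0.0345,0],"dr":[0,0,0]}
    - {"fingers":0,"linear":[0.046,-0.0345,0],"dr":[0,0,0]}
    - {"fingers":0,"linear":[0.046,-0.0345,0],"dr":[0,0,0]}
    - {"fingers":0,"linear":[0.046,-0.0345,0],"dr":[0,0,0]}

```text
clock: 1.1
position: [0.4321, 0.3231, 0.2424]
orientation: [0.707, 0.707, -0.0, 0.0]
ft_force: [1.1, -0.3, 0.2]
width: -0.0
```

Call:
send_rows:
  plan:
    - {"fingers":0,"linear":[0,0,0],"dr":[0,0,0]}
    - {"fingers":0,"linear":[0,0,0],"dr":[0,0,0]}
    - {"fingers":0,"linear":[0,0,0],"dr":[0,0,0]}

```text
clock: 1.48
position: [0.4346, 0.3204, 0.2424]
orientation: [0.708, 0.706, -0.0, 0.0]
ft_force: [-0.1, -0.5, 0.1]
width: -0.0001
```

Call:
send_rows:
  plan:
    - {"fingers":0,"linear":[0,0,0.052],"dr":[0,0,0]}
    - {"fingers":0,"linear":[0,0,0.052],"dr":[0,0,0]}
    - {"fingers":0,"linear":[0.015,0,0],"dr":[0,0,0]}
    - {"fingers":0,"linear":[0.012,0.002,0],"dr":[0,0,0]}
    - {"fingers":0,"linear":[0.012,0.002,0],"dr":[0,0,0]}
    - {"fingers":0,"linear":[0.012,0.002,0],"dr":[0,0,0]}
    - {"fingers":0,"linear":[0.012,0,0],"dr":[0,0,0]}
    - {"fingers":0,"linear":[0.007,0,0],"dr":[0,0,0]}

```text
clock: 2.48
position: [0.4394, 0.3931, 0.1389]
orientation: [0.707, 0.707, 0.0, -0.0]
ft_force: [-0.3, -0.2, -0.7]
width: 0.0005
```

Run:
```python
from h import *
im=get_image("scene");W=world(im);px=im["pixels"]
hsv=cv2.cvtColor(px,cv2.COLOR_RGB2HSV).astype(int);H,S,V=hsv[...,0],hsv[...,1],hsv[...,2]
m=((H<5)|(H>174))&(S>180)&(V>70)&(abs(W[...,0]-.44)<.05)&(W[...,1]<.48)&(W[...,1]>.3)&(W[...,2]>.08)
print(m.sum(),np.median(W[m],0),W[m].min(0),W[m].max(0))
save("roll.png",cv2.resize(px[310:420,290:400],None,fx=4,fy=4,interpolation=2))
```

```text
4 [0.44293995 0.38922273 0.1566831 ] [0.43658125 0.38812074 0.15143712] [0.44748128 0.39000359 0.16068425]
```

View pics/roll.png

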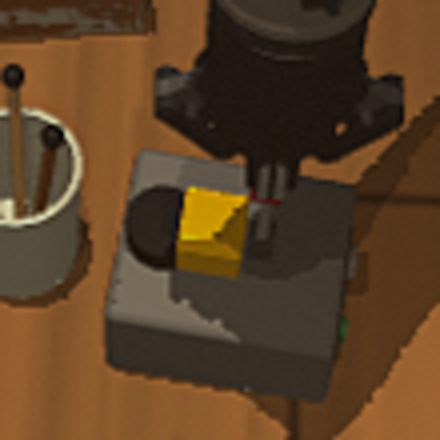

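```bash
cat >> h.py <<'E'
def proj(im,p):
    q=np.linalg.inv(im["world_from_camera"])@np.r_[p,1]; u=np.array(im["K"])@q[:3]; return (u[:2]/u[2]).round(1)
E
python3 - <<'E'
from h import *
s=read_state();print(s["position"],s["ft_force"],s["wrist_torque"])
a=get_image("scene");b=get_image("side")
for p in ([.439,.393,.139],[.4396,.376,.155],[.445,.415,.143],[.4396,.376,.168]):
    print(p,proj(a,p)-[290,310],proj(b,p))
u,v=proj(b,[.44,.39,.14]).astype(int)
A=cv2.resize(a["pixels"][335:375,335:375],None,fx=10,fy=10,interpolation=0)
B=cv2.resize(b["pixels"][v-40:v+40,u-40:u+40],None,fx=5,fy=5,interpolation=2)
save("roll2.png",np.hstack([A,B]))
E
```

```text
[0.43913754 0.39386422 0.13873803] [-0.23227875  0.67906347 -0.30306917] [0.07507579 0.01289362 0.03807487]
[0.439, 0.393, 0.139] [66.5 54.8] [223.9 194.2]
[0.4396, 0.376, 0.155] [66.6 44.1] [226.5 193. ]
[0.445, 0.415, 0.143] [63.8 63.3] [221.3 188.4]
[0.4396, 0.376, 0.168] [66.9 41.1] [225.8 189.5]
```

View pics/roll2.png

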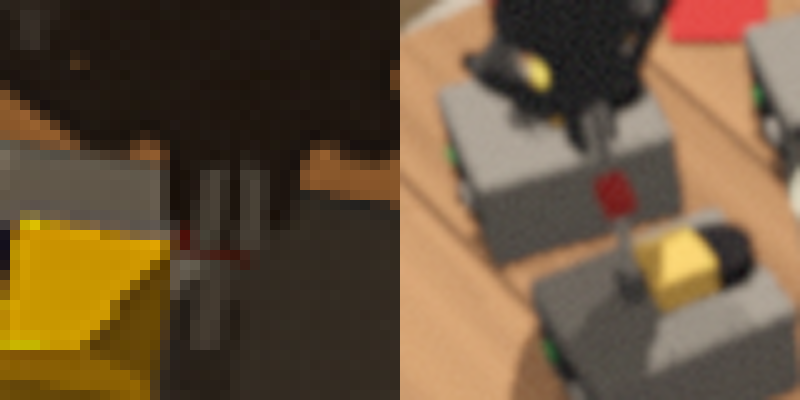

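Run:
```python
from h import *
a=get_image("scene");W=world(a)
for r in range(349,371): print(r,[tuple((W[r,c]*1000).round().astype(int)) for c in (354,356,358,360,362)])
```

```text
349 [(np.int64(448), np.int64(403), np.int64(225)), (np.int64(444), np.int64(404), np.int64(227)), (np.int64(440), np.int64(397), np.int64(215)), (np.int64(436), np.int64(402), np.int64(224)), (np.int64(432), np.int64(403), np.int64(225))]
350 [(np.int64(448), np.int64(405), np.int64(225)), (np.int64(444), np.int64(403), np.int64(222)), (np.int64(440), np.int64(400), np.int64(216)), (np.int64(436), np.int64(403), np.int64(222)), (np.int64(432), np.int64(404), np.int64(223))]
351 [(np.int64(448), np.int64(406), np.int64(222)), (np.int64(444), np.int64(402), np.int64(216)), (np.int64(440), np.int64(401), np.int64(214)), (np.int64(436), np.int64(404), np.int64(220)), (np.int64(432), np.int64(406), np.int64(223))]
352 [(np.int64(447), np.int64(398), np.int64(203)), (np.int64(444), np.int64(403), np.int64(214)), (np.int64(440), np.int64(401), np.int64(210)), (np.int64(436), np.int64(404), np.int64(215)), (np.int64(431), np.int64(396), np.int64(202))]
353 [(np.int64(447), np.int64(400), np.int64(203)), (np.int64(443), np.int64(402), np.int64(208)), (np.int64(439), np.int64(401), np.int64(2
[... 3551 characters left out ...]
int64(378), np.int64(96)), (np.int64(428), np.int64(366), np.int64(73)), (np.int64(-9223372036854775808), np.int64(-9223372036854775808), np.int64(-9223372036854775808))]
369 [(np.int64(442), np.int64(382), np.int64(98)), (np.int64(438), np.int64(383), np.int64(99)), (np.int64(433), np.int64(374), np.int64(83)), (np.int64(427), np.int64(367), np.int64(71)), (np.int64(423), np.int64(368), np.int64(72))]
370 [(np.int64(442), np.int64(383), np.int64(96)), (np.int64(438), np.int64(383), np.int64(95)), (np.int64(432), np.int64(370), np.int64(70)), (np.int64(428), np.int64(372), np.int64(75)), (np.int64(423), np.int64(370), np.int64(71))]<stdin>:3: RuntimeWarning: invalid value encountered in cast
```

Run:
```python
from h import *
for n,im in(("0",None),("now",get_image("scene"))):
    W=np.load("scene0W.npy") if im is None else world(im)
    c=(.675,0) if im is None else (.439,.393)
    z0=.192 if im is None else .139
    m=(np.hypot(W[...,0]-c[0],W[...,1]-c[1])<.075)&(W[...,2]>z0-.005 if im is None else W[...,2]>.16)&(W[...,2]<z0+.2)
    q=W[m]
    for z in np.arange(z0-.005,z0+.15,.01):
        s=q[(q[:,2]>=z)&(q[:,2]<z+.01)]
        if len(s)>2: print(n,round(z,3),len(s),s.min(0)[:2].round(3),s.max(0)[:2].round(3))
```

```text
0 0.237 6 [ 0.628 -0.003] [0.722 0.01 ]
0 0.247 25 [ 0.622 -0.007] [0.729 0.013]
0 0.257 40 [ 0.619 -0.008] [0.73  0.012]
0 0.267 44 [ 0.619 -0.007] [0.732 0.013]
0 0.277 24 [0.608 0.004] [0.738 0.013]
0 0.287 102 [ 0.602 -0.014] [0.748 0.016]
0 0.297 140 [ 0.602 -0.017] [0.747 0.02 ]
0 0.307 174 [ 0.604 -0.016] [0.749 0.02 ]
0 0.317 120 [ 0.604 -0.011] [0.747 0.021]
0 0.327 188 [ 0.605 -0.01 ] [0.746 0.024]
0 0.337 202 [ 0.606 -0.014] [0.745 0.022]
now 0.174 4 [0.436 0.4  ] [0.446 0.403]
now 0.184 28 [0.428 0.396] [0.453 0.403]
now 0.194 33 [0.429 0.396] [0.453 0.404]
now 0.204 26 [0.427 0.384] [0.454 0.405]
now 0.214 48 [0.414 0.381] [0.468 0.404]
now 0.224 118 [0.405 0.383] [0.479 0.407]
now 0.234 101 [0.397 0.383] [0.483 0.407]
now 0.244 119 [0.388 0.387] [0.493 0.41 ]
now 0.254 114 [0.382 0.392] [0.499 0.409]
now 0.264 231 [0.379 0.379] [0.502 0.411]
now 0.274 124 [0.384 0.382] [0.5   0.413]
now 0.284 57 [0.399 0.384] [0.483 0.412]
```

Depth shows the fingertips are really about 42 mm higher than the reported TCP: tips at about 0.181 when it reads 0.139. They therefore passed over the roller without touching it. The side view shows the roller still upright at about (226,193). I'll back off, go 43 mm lower and push again.

Call:
send_rows:
  plan:
    - {"fingers":0,"linear":[-0.037,-0.002,0],"dr":[0,0,0]}
    - {"fingers":0,"linear":[-0.037,-0.002,0],"dr":[0,0,0]}
    - {"fingers":0,"linear":[0,-0.002,0.02],"dr":[0,0,0]}
    - {"fingers":0,"linear":[0,0,0.023],"dr":[0,0,0]}
    - {"fingers":0,"linear":[0.015,0,0],"dr":[0,0,0]}
    - {"fingers":0,"linear":[0.015,0.002,0],"dr":[0,0,0]}
    - {"fingers":0,"linear":[0.01,0.002,0],"dr":[0,0,0]}

```text
clock: 3.6
position: [0.4379, 0.3604, 0.0966]
orientation: [0.707, 0.708, 0.001, -0.0]
ft_force: [-0.3, -1.0, 0.6]
width: 0.0003
```

Call:
send_rows:
  plan:
    - {"fingers":0,"linear":[0.012,0.002,0],"dr":[0,0,0]}
    - {"fingers":0,"linear":[0.012,0,0],"dr":[0,0,0]}
    - {"fingers":0,"linear":[0.008,0,0],"dr":[0,0,0]}
    - {"fingers":0,"linear":[0,0,0],"dr":[0,0,0]}

```text
clock: 4.1
position: [0.4391, 0.3894, 0.0949]
orientation: [0.707, 0.707, -0.001, 0.0]
ft_force: [-2.3, -4.5, -0.8]
width: 0.0002
```

Run:
```python
from h import *
b=get_image("scene");W=world(b);px=b["pixels"]
hsv=cv2.cvtColor(px,cv2.COLOR_RGB2HSV).astype(int);H,S,V=hsv[...,0],hsv[...,1],hsv[...,2]
m=((H<5)|(H>174))&(S>170)&(V>50)&(abs(W[...,0]-.44)<.04)&(abs(W[...,1]-.4)<.06)&(W[...,2]>.08)
print(m.sum(),np.median(W[m],0),W[m].min(0),W[m].max(0))
save("roll3.png",cv2.resize(px[320:400,310:400],None,fx=5,fy=5,interpolation=2))
```

```text
70 [0.4451567  0.41826552 0.15628089] [0.4328275  0.37520037 0.08533068] [0.45153364 0.42603387 0.16332416]
```

View pics/roll3.png

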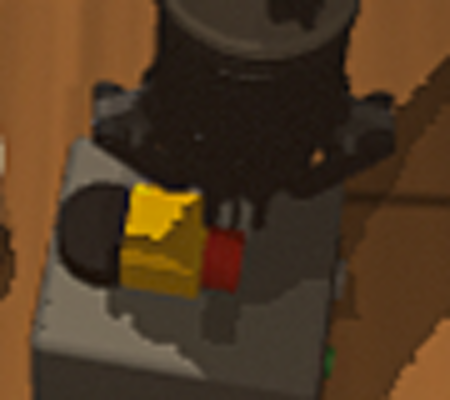

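The roller is now pushed over, at about (221,262) in the crop. Its outer edge is at y≈0.426, so the lean is about 0.55 rad with 4.5 N on the tool, past the trip angle. I'll push a little farther for margin, then retreat and go to the lid handle.

Call:
send_rows:
  plan:
    - {"fingers":0,"linear":[0.006,0,0],"dr":[0,0,0]}
    - {"fingers":0,"linear":[0,0,0],"dr":[0,0,0]}
    - {"fingers":0,"linear":[-0.03,0,0],"dr":[0,0,0]}
    - {"fingers":0,"linear":[-0.035,0,0],"dr":[0,0,0]}
    - {"fingers":0,"linear":[0,0,-0.055],"dr":[0,0,0]}
    - {"fingers":0,"linear":[0,0,-0.05],"dr":[0,0,0]}
    - {"fingers":0,"linear":[-0.04,0.043,0],"dr":[0,0,0]}
    - {"fingers":0,"linear":[-0.04,0.043,0],"dr":[0,0,0]}

```text
clock: 5.15
position: [0.5273, 0.2525, 0.2029]
orientation: [0.706, 0.708, 0.003, 0.0]
ft_force: [0.6, -0.6, 0.6]
width: 0.0002
```

Call:
send_rows:
  plan:
    - {"fingers":0,"linear":[-0.04,0.043,0],"dr":[0,0,0]}
    - {"fingers":0,"linear":[-0.04,0.043,0],"dr":[0,0,0]}
    - {"fingers":0,"linear":[0,0,0],"dr":[0,0,10.54]}
    - {"fingers":0,"linear":[0,0,0],"dr":[0,0,10.54]}
    - {"fingers":0,"linear":[0,0,0],"dr":[0,0,10.54]}
    - {"fingers":0,"linear":[0,0,0],"dr":[0,0,10.54]}
    - {"fingers":0,"linear":[0,0,0],"dr":[0,0,10.54]}
    - {"fingers":0,"linear":[0,0,0],"dr":[0,0,10.54]}

```text
clock: 6.15
position: [0.6123, 0.1726, 0.2015]
orientation: [0.973, 0.229, 0.002, -0.001]
ft_force: [-0.8, -0.4, -0.2]
width: -0.0001
```

Call:
send_rows:
  plan:
    - {"fingers":0,"linear":[0,0,0],"dr":[0,0,10.54]}
    - {"fingers":0,"linear":[0,0,0],"dr":[0,0,10.54]}
    - {"fingers":0,"linear":[0,0,0],"dr":[0,0,0]}
    - {"fingers":0,"linear":[0,0,0],"dr":[0,0,0]}

```text
clock: 6.65
position: [0.6118, 0.1718, 0.201]
orientation: [0.999, 0.052, 0.001, -0.0]
ft_force: [0.0, 0.4, 0.1]
width: 0.0002
```

```bash
cat >> h.py <<'E'
from scipy.spatial.transform import Rotation as Ro
a_=np.radians(5.65);BX=np.array([.626,.012]);Rb=np.array([[np.cos(a_),-np.sin(a_)],[np.sin(a_),np.cos(a_)]])
def st():
    s=read_state();p=s["position"];R=Ro.from_quat(s["orientation"]).as_matrix()
    print("t",round(s["clock"],2),"p",p.round(4),"F",s["ft_force"].round(1),"w",round(s["width"],4),"box xy",((p[:2]-BX)@Rb).round(4),"tooly",np.degrees(np.arctan2(R[1,1],R[0,1])).round(2),"tilt",R[:,2].round(3));return p,R
def go(xyz): 
    p,R=st();print("tool delta",(R.T@(np.array(xyz)-p)).round(4))
def box(x,y,z): return np.r_[BX+Rb@[x,y],z]
def handles():
    b=get_image("scene");W=world(b);px=b["pixels"]
    hsv=cv2.cvtColor(px,cv2.COLOR_RGB2HSV).astype(int);H,S,V=hsv[...,0],hsv[...,1],hsv[...,2]
    L=(W[...,:2]-BX)@Rb
    m=((H<6)|(H>174))&(S>150)&(V>50)&(abs(L[...,0])<.05)&(abs(L[...,1])<.19)&(W[...,2]>.15)&(W[...,2]<.2)
    for sgn in(1,-1):
        k=m&(L[...,1]*sgn>0)
        if k.sum():q=np.c_[L[k],W[k][:,2]];print("handle",sgn,k.sum(),"boxmed",np.median(q,0).round(4),"min",q.min(0).round(3),"max",q.max(0).round(3))
    return b,W
E
python3 - <<'E'
from h import *
go(box(0,.158,.128));handles()
E
```

```text
t 6.65 p [0.6118 0.1718 0.201 ] F [0.  0.4 0.1] w 0.0002 box xy [0.0016 0.1604] tooly -84.08 tilt [ 0.001  0.001 -1.   ]
tool delta [-0.0017  0.0024  0.073 ]
handle 1 222 boxmed [-0.0006  0.1265  0.1782] min [-0.029  0.116  0.157] max [0.028 0.13  0.193]
```

Call:
send_rows:
  plan:
    - {"fingers":0,"linear":[-0.001,0,0.04],"dr":[0,0,0]}
    - {"fingers":0,"linear":[0,0,0.033],"dr":[0,0,0]}
    - {"fingers":0,"linear":[0,0.018,0],"dr":[0,0,0]}
    - {"fingers":0,"linear":[0,0.02,0],"dr":[0,0,0]}
    - {"fingers":0,"linear":[0,0.02,0],"dr":[0,0,0]}
    - {"fingers":0,"linear":[0,0.02,0],"dr":[0,0,0]}
    - {"fingers":0,"linear":[0,0.02,0],"dr":[0,0,0]}
    - {"fingers":0,"linear":[0,0.016,0],"dr":[0,0,0]}

```text
clock: 7.7
position: [0.6227, 0.0566, 0.1285]
orientation: [0.999, 0.049, 0.001, -0.0]
ft_force: [0.5, 5.0, 3.1]
width: -0.0
```

Call:
send_rows:
  plan:
    - {"fingers":0,"linear":[0,0.004,0],"dr":[0,0,0]}
    - {"fingers":0,"linear":[0,0.003,0],"dr":[0,0,0]}

```text
clock: 7.95
position: [0.6226, 0.0509, 0.1276]
orientation: [0.999, 0.05, 0.0, -0.0]
ft_force: [0.6, 3.6, 1.7]
width: 0.0002
```

Run:
```python
from h import *
st();handles()
```

```text
t 7.95 p [0.6226 0.0509 0.1276] F [0.6 3.6 1.7] w 0.0002 box xy [0.0005 0.039 ] tooly -84.29 tilt [ 0.  0. -1.]
handle 1 108 boxmed [-0.0153  0.024   0.1785] min [-0.028  0.015  0.157] max [0.027 0.044 0.192]
```

Call:
send_rows:
  plan:
    - {"fingers":0,"linear":[0,-0.012,0],"dr":[0,0,0]}
    - {"fingers":60,"linear":[0,0,-0.06],"dr":[0,0,0]}
    - {"fingers":60,"linear":[0,0,-0.062],"dr":[0,0,0]}
    - {"fingers":60,"linear":[0,0,0],"dr":[0,0,0]}

```text
clock: 8.5
position: [0.6243, 0.0631, 0.255]
orientation: [0.999, 0.05, 0.005, -0.0]
ft_force: [0.4, 0.7, -0.8]
width: 0.0511
```

Run:
```python
from h import *
st();b,W=handles();px=b["pixels"]
hsv=cv2.cvtColor(px,cv2.COLOR_RGB2HSV).astype(int);H,S,V=hsv[...,0],hsv[...,1],hsv[...,2]
L=(W[...,:2]-BX)@Rb
m=(abs(H-115)<15)&(S>90)&(V>30)&(abs(L[...,0])<.1)&(L[...,1]>0)&(L[...,1]<.19)
q=np.c_[L[m],W[m][:,2]]
for z in np.arange(.04,.16,.01):
    s=q[(q[:,2]>=z)&(q[:,2]<z+.01)]
    if len(s)>3: print(round(z,3),len(s),s.min(0)[:2].round(3),s.max(0)[:2].round(3))
s=q[(q[:,2]>.128)];c=cv2.minEnclosingCircle(s[:,:2].astype(np.float32));print(c, BX+Rb@np.array(c[0]))
save("vase.png",cv2.resize(px[170:320,220:340],None,fx=4,fy=4,interpolation=2))
```

```text
t 8.5 p [0.6243 0.0631 0.255 ] F [ 0.4  0.7 -0.8] w 0.0511 box xy [0.0033 0.0511] tooly -84.3 tilt [ 0.009  0.001 -1.   ]
handle 1 213 boxmed [-0.0017  0.0236  0.177 ] min [-0.028  0.014  0.154] max [0.027 0.03  0.195]
handle -1 69 boxmed [-0.0194 -0.1555  0.1736] min [-0.03  -0.163  0.157] max [ 0.029 -0.15   0.194]
0.07 25 [0.019 0.104] [0.078 0.13 ]
0.08 60 [0.021 0.105] [0.075 0.137]
0.09 118 [0.026 0.093] [0.072 0.137]
0.1 32 [0.035 0.105] [0.066 0.132]
0.11 28 [0.035 0.113] [0.063 0.129]
0.12 17 [0.037 0.117] [0.062 0.129]
0.13 105 [0.034 0.096] [0.063 0.13 ]
0.14 6 [0.043 0.106] [0.063 0.127]
((0.04749516397714615, 0.11281728744506836), 0.01791153848171234) [0.66215741 0.12894517]
```

View pics/vase.png

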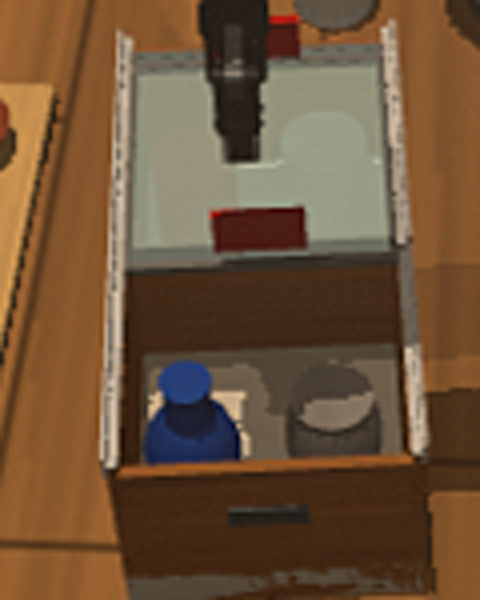

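The left lid is open and the right one was pushed nearly shut. The vase's lip is at crop (185,382), with its axis at box (0.0485,0.1125), clear of the grey jar at (335,400). I'll move above it.

Call:
send_rows:
  plan:
    - {"fingers":60,"linear":[0.023,-0.03,0],"dr":[0,0,0]}
    - {"fingers":60,"linear":[0.023,-0.031,0],"dr":[0,0,0]}
    - {"fingers":60,"linear":[0,0,0.05],"dr":[0,0,0]}
    - {"fingers":60,"linear":[0,0,0.04],"dr":[0,0,0]}
    - {"fingers":60,"linear":[0,0,0],"dr":[0,0,0]}
    - {"fingers":60,"linear":[0,0,0],"dr":[0,0,0]}

```text
clock: 9.3
position: [0.6614, 0.1278, 0.1603]
orientation: [0.999, 0.05, 0.0, 0.0]
ft_force: [0.3, -0.7, 0.4]
width: 0.0511
```

Run:
```python
from h import *
go(box(.0485,.1125,.058))
b=get_image("scene");W=world(b);L=(W[...,:2]-BX)@Rb
q=np.c_[L.reshape(-1,2),W[...,2].ravel()];q=q[(abs(q[:,0]-.0485)<.06)&(abs(q[:,1]-.1125)<.09)&(q[:,2]>.16)]
for z in np.arange(.165,.26,.01):
    s=q[(q[:,2]>=z)&(q[:,2]<z+.01)]
    if len(s)>2: print(round(z,3),len(s),s.min(0)[:2].round(3),s.max(0)[:2].round(3))
```

```text
t 9.3 p [0.6614 0.1278 0.1603] F [ 0.3 -0.7  0.4] w 0.0511 box xy [0.0466 0.1117] tooly -84.32 tilt [ 0. -0. -1.]
tool delta [ 0.0018 -0.0008  0.1023]
0.165 37 [-0.01   0.023] [0.029 0.028]
0.175 34 [-0.01   0.023] [0.03  0.028]
0.185 19 [-0.01   0.023] [0.03  0.028]
0.205 15 [0.037 0.139] [0.058 0.15 ]
0.215 27 [0.037 0.084] [0.058 0.154]
0.225 10 [0.041 0.085] [0.055 0.153]
0.245 16 [0.034 0.141] [0.059 0.169]
0.255 36 [0.036 0.145] [0.061 0.171]
```

Call:
send_rows:
  plan:
    - {"fingers":60,"linear":[0.001,-0.001,0.03],"dr":[0,0,0]}
    - {"fingers":60,"linear":[0,0,0.03],"dr":[0,0,0]}
    - {"fingers":60,"linear":[0,0,0.02],"dr":[0,0,0]}
    - {"fingers":60,"linear":[0,0,0.012],"dr":[0,0,0]}
    - {"fingers":60,"linear":[0,0,0.01],"dr":[0,0,0]}
    - {"fingers":60,"linear":[0,0,0],"dr":[0,0,0]}

```text
clock: 10.1
position: [0.6619, 0.1288, 0.0574]
orientation: [0.999, 0.05, -0.0, 0.0]
ft_force: [-0.3, -0.1, 0.5]
width: 0.0512
```

Call:
send_rows:
  plan:
    - {"fingers":0,"linear":[0,0,0],"dr":[0,0,0]}
    - {"fingers":0,"linear":[0,0,0],"dr":[0,0,0]}
    - {"fingers":0,"linear":[0,0,0],"dr":[0,0,0]}
    - {"fingers":0,"linear":[0,0,0],"dr":[0,0,0]}
    - {"fingers":0,"linear":[0,0,0],"dr":[0,0,0]}
    - {"fingers":0,"linear":[0,0,-0.005],"dr":[0,0,0]}
    - {"fingers":0,"linear":[0,0,0],"dr":[0,0,0]}
  grip_force: 40

```text
clock: 10.98
position: [0.6618, 0.1289, 0.0626]
orientation: [0.999, 0.05, -0.0, -0.0]
ft_force: [0.1, 0.0, -2.5]
width: 0.0313
```

Grip is 31 mm wide on the neck and the wrist shows 2.5 N, so the vase is held. I'll lift it and carry it to the wheel.

Call:
send_rows:
  plan:
    - {"fingers":0,"linear":[0,0,-0.025],"dr":[0,0,0]}
    - {"fingers":0,"linear":[0,0,-0.04],"dr":[0,0,0]}
    - {"fingers":0,"linear":[0,0,-0.045],"dr":[0,0,0]}
    - {"fingers":0,"linear":[0,0,-0.045],"dr":[0,0,0]}
    - {"fingers":0,"linear":[0,0,-0.025],"dr":[0,0,0]}
    - {"fingers":0,"linear":[-0.01,0.02,0],"dr":[0,0,0]}
    - {"fingers":0,"linear":[-0.023,0.041,0],"dr":[0,0,0]}
    - {"fingers":0,"linear":[-0.023,0.041,0],"dr":[0,0,0]}

```text
clock: 11.98
position: [0.6137, 0.0188, 0.2401]
orientation: [0.999, 0.049, -0.002, 0.001]
ft_force: [0.5, -0.3, -2.1]
width: 0.0314
```

Call:
send_rows:
  plan:
    - {"fingers":0,"linear":[-0.023,0.041,0],"dr":[0,0,0]}
    - {"fingers":0,"linear":[-0.023,0.041,0],"dr":[0,0,0]}
    - {"fingers":0,"linear":[-0.023,0.041,0],"dr":[0,0,0]}
    - {"fingers":0,"linear":[-0.023,0.041,0],"dr":[0,0,0]}
    - {"fingers":0,"linear":[-0.023,0.041,0],"dr":[0,0,0]}
    - {"fingers":0,"linear":[-0.023,0.041,0],"dr":[0,0,0]}
    - {"fingers":0,"linear":[-0.023,0.041,0],"dr":[0,0,0]}
    - {"fingers":0,"linear":[-0.023,0.041,0],"dr":[0,0,0]}

```text
clock: 12.98
position: [0.4621, -0.3244, 0.2405]
orientation: [0.999, 0.049, -0.002, -0.001]
ft_force: [0.3, -0.3, -2.4]
width: 0.0312
```

Call:
send_rows:
  plan:
    - {"fingers":0,"linear":[-0.023,0.041,0],"dr":[0,0,0]}
    - {"fingers":0,"linear":[-0.012,0.018,0],"dr":[0,0,0]}
    - {"fingers":0,"linear":[0,0,0],"dr":[0,0,0]}
    - {"fingers":0,"linear":[0,0,0],"dr":[0,0,0]}
    - {"fingers":0,"linear":[0,0,0],"dr":[0,0,0]}

```text
clock: 13.6
position: [0.4371, -0.3836, 0.242]
orientation: [0.999, 0.051, -0.0, -0.001]
ft_force: [0.6, 0.1, -2.4]
width: 0.031
```

```bash
cat >> h.py <<'E'
def blue(n):
    b=get_image(n);W=world(b)
    hsv=cv2.cvtColor(b["pixels"],cv2.COLOR_RGB2HSV).astype(int);H,S,V=hsv[...,0],hsv[...,1],hsv[...,2]
    m=(abs(H-115)<15)&(S>90)&(V>30)&(abs(W[...,0]-.434)<.09)&(abs(W[...,1]+.388)<.09)&(W[...,2]>.05)
    q=W[m]
    for z in np.arange(.05,.36,.01):
        s=q[(q[:,2]>=z)&(q[:,2]<z+.01)]
        if len(s)>5: print(n,round(z,3),len(s),s.min(0)[:2].round(3),s.max(0)[:2].round(3))
E
python3 - <<'E'
from h import *
go([.434,-.388,.10]);blue("scene");blue("side")
E
```

```text
t 13.6 p [ 0.4371 -0.3836  0.242 ] F [ 0.6  0.1 -2.4] w 0.031 box xy [-0.2269 -0.375 ] tooly -84.2 tilt [-0.001  0.001 -1.   ]
tool delta [-0.0035  0.0043  0.142 ]
scene 0.26 7 [ 0.41  -0.381] [ 0.465 -0.355]
scene 0.27 17 [ 0.414 -0.388] [ 0.465 -0.359]
scene 0.28 6 [ 0.42  -0.382] [ 0.452 -0.363]
side 0.23 27 [ 0.408 -0.409] [ 0.42  -0.381]
side 0.24 52 [ 0.407 -0.414] [ 0.43  -0.374]
side 0.25 110 [ 0.405 -0.415] [ 0.449 -0.365]
side 0.26 149 [ 0.408 -0.414] [ 0.45 -0.36]
side 0.27 184 [ 0.411 -0.411] [ 0.446 -0.362]
side 0.28 68 [ 0.418 -0.4  ] [ 0.433 -0.37 ]
side 0.29 50 [ 0.422 -0.414] [ 0.434 -0.369]
side 0.3 45 [ 0.423 -0.399] [ 0.434 -0.37 ]
side 0.31 154 [ 0.422 -0.402] [ 0.45  -0.369]
side 0.32 31 [ 0.421 -0.403] [ 0.447 -0.37 ]
```

Call:
send_rows:
  plan:
    - {"fingers":0,"linear":[-0.003,0.004,0.02],"dr":[0,0,0]}
    - {"fingers":0,"linear":[0,0,0.04],"dr":[0,0,0]}
    - {"fingers":0,"linear":[0,0,0.04],"dr":[0,0,0]}
    - {"fingers":0,"linear":[0,0,0.025],"dr":[0,0,0]}
    - {"fingers":0,"linear":[0,0,0.012],"dr":[0,0,0]}
    - {"fingers":0,"linear":[0,0,0.005],"dr":[0,0,0]}
    - {"fingers":0,"linear":[0,0,0],"dr":[0,0,0]}

```text
clock: 14.58
position: [0.4346, -0.3896, 0.1012]
orientation: [0.999, 0.05, 0.0, 0.0]
ft_force: [-0.2, -0.0, -1.8]
width: 0.0313
```

Call:
send_rows:
  plan:
    - {"fingers":0,"linear":[0,0,0.002],"dr":[0,0,0]}
    - {"fingers":0,"linear":[0,0,0.002],"dr":[0,0,0]}
    - {"fingers":0,"linear":[0,0,0.001],"dr":[0,0,0]}
    - {"fingers":0,"linear":[0,0,0],"dr":[0,0,0]}

```text
clock: 15.08
position: [0.4341, -0.3893, 0.0956]
orientation: [0.999, 0.05, 0.0, -0.0]
ft_force: [-0.1, 0.1, -2.3]
width: 0.0313
```

Call:
send_rows:
  plan:
    - {"fingers":0,"linear":[0,0,0.001],"dr":[0,0,0]}
    - {"fingers":0,"linear":[0,0,0.001],"dr":[0,0,0]}
    - {"fingers":0,"linear":[0,0,0.001],"dr":[0,0,0]}
    - {"fingers":0,"linear":[0,0,0],"dr":[0,0,0]}

```text
clock: 15.58
position: [0.4341, -0.3893, 0.0928]
orientation: [0.999, 0.049, 0.0, -0.0]
ft_force: [0.4, 0.2, 1.6]
width: 0.0311
```

Call:
send_rows:
  plan:
    - {"fingers":0,"linear":[0,0,0.001],"dr":[0,0,0]}
    - {"fingers":0,"linear":[0,0,0],"dr":[0,0,0]}

```text
clock: 15.82
position: [0.4343, -0.3895, 0.0928]
orientation: [0.999, 0.049, 0.0, -0.0]
ft_force: [-3.1, 2.7, 8.5]
width: 0.0312
```

It has touched down: the force went from −2.3 to +8.5 N. I'll ease off 1 mm and release.

Call:
send_rows:
  plan:
    - {"fingers":0,"linear":[0,0,-0.001],"dr":[0,0,0]}
    - {"fingers":45,"linear":[0,0,0],"dr":[0,0,0]}
    - {"fingers":62,"linear":[0,0,0],"dr":[0,0,0]}
    - {"fingers":62,"linear":[0,0,0],"dr":[0,0,0]}
    - {"fingers":62,"linear":[0,0,0],"dr":[0,0,0]}
    - {"fingers":62,"linear":[0,0,-0.01],"dr":[0,0,0]}
    - {"fingers":62,"linear":[0,0,-0.03],"dr":[0,0,0]}
    - {"fingers":62,"linear":[0,0,-0.05],"dr":[0,0,0]}

```text
clock: 16.82
position: [0.4332, -0.3885, 0.1829]
orientation: [0.999, 0.05, -0.001, -0.001]
ft_force: [1.0, -0.7, 0.4]
width: 0.0529
```

Call:
send_rows:
  plan:
    - {"fingers":0,"linear":[0,0,-0.06],"dr":[0,0,0]}
    - {"fingers":0,"linear":[0.02,-0.04,0],"dr":[0,0,0]}
    - {"fingers":0,"linear":[0.025,-0.05,0],"dr":[0,0,0]}
    - {"fingers":0,"linear":[0.025,-0.05,0],"dr":[0,0,0]}
    - {"fingers":0,"linear":[0.025,-0.05,0],"dr":[0,0,0]}
    - {"fingers":0,"linear":[0,0,0],"dr":[0,0,0]}
    - {"fingers":0,"linear":[0,0,0],"dr":[0,0,0]}

```text
clock: 17.7
position: [0.5097, -0.1915, 0.2432]
orientation: [0.999, 0.049, 0.0, 0.0]
ft_force: [-0.8, -0.5, 0.3]
width: 0.0
```

Run:
```python
from h import *
blue("scene");blue("side");handles()
# left lid inner-side approach: finger at box y = 0.016-0.013-0.012
go(box(0,-.012,.24))
```

```text
scene 0.1 12 [ 0.409 -0.383] [ 0.462 -0.363]
scene 0.11 50 [ 0.409 -0.386] [ 0.463 -0.359]
scene 0.12 70 [ 0.41  -0.389] [ 0.46  -0.358]
scene 0.13 32 [ 0.414 -0.396] [ 0.457 -0.367]
scene 0.16 29 [ 0.422 -0.404] [ 0.449 -0.376]
scene 0.17 25 [ 0.422 -0.401] [ 0.449 -0.374]
side 0.08 16 [ 0.405 -0.415] [ 0.417 -0.385]
side 0.09 41 [ 0.403 -0.419] [ 0.426 -0.376]
side 0.1 81 [ 0.404 -0.42 ] [ 0.436 -0.371]
side 0.11 106 [ 0.404 -0.42 ] [ 0.445 -0.368]
side 0.12 177 [ 0.409 -0.417] [ 0.449 -0.368]
side 0.13 87 [ 0.415 -0.409] [ 0.448 -0.372]
side 0.14 34 [ 0.419 -0.406] [ 0.438 -0.377]
side 0.15 42 [ 0.419 -0.405] [ 0.438 -0.38 ]
side 0.16 113 [ 0.42  -0.405] [ 0.448 -0.376]
side 0.17 52 [ 0.419 -0.406] [ 0.445 -0.378]
handle 1 206 boxmed [-0.0024  0.0234  0.1765] min [-0.028  0.014  0.156] max [0.027 0.029 0.192]
handle -1 169 boxmed [-0.0002 -0.1556  0.1758] min [-0.03  -0.167  0.155] max [ 0.027 -0.012  0.192]
t 17.85 p [ 0.5092 -0.1926  0.2429] F [ 0.5 -0.4 -0.6] w -0.0001 box xy [-0.1364 -0.1921] tooly -84.49 tilt [ 0.    -0.001 -1.   ]
tool delta [ 0.136  -0.1805  0.0028]
```

The vase is upright on the wheel, axis about (0.435,−0.390). Next I'll shut the left lid from the inner side of its handle.

Call:
send_rows:
  plan:
    - {"fingers":0,"linear":[0.034,-0.045,0],"dr":[0,0,0]}
    - {"fingers":0,"linear":[0.034,-0.045,0],"dr":[0,0,0]}
    - {"fingers":0,"linear":[0.034,-0.045,0],"dr":[0,0,0]}
    - {"fingers":0,"linear":[0.034,-0.045,0],"dr":[0,0,0]}
    - {"fingers":0,"linear":[0,0,0.04],"dr":[0,0,0]}
    - {"fingers":0,"linear":[0,0,0.04],"dr":[0,0,0]}
    - {"fingers":0,"linear":[0,0,0.034],"dr":[0,0,0]}
    - {"fingers":0,"linear":[0,0,0],"dr":[0,0,0]}

```text
clock: 18.85
position: [0.6252, 0.0003, 0.1261]
orientation: [0.999, 0.049, -0.003, 0.0]
ft_force: [0.7, -0.3, 0.2]
width: -0.0001
```

Call:
send_rows:
  plan:
    - {"fingers":0,"linear":[0,-0.015,0],"dr":[0,0,0]}
    - {"fingers":0,"linear":[0,-0.02,0],"dr":[0,0,0]}
    - {"fingers":0,"linear":[0,-0.025,0],"dr":[0,0,0]}
    - {"fingers":0,"linear":[0,-0.025,0],"dr":[0,0,0]}
    - {"fingers":0,"linear":[0,-0.025,0],"dr":[0,0,0]}
    - {"fingers":0,"linear":[0,-0.025,0],"dr":[0,0,0]}
    - {"fingers":0,"linear":[0,-0.016,0],"dr":[0,0,0]}
    - {"fingers":0,"linear":[0,0,0],"dr":[0,0,0]}

```text
clock: 19.85
position: [0.6121, 0.155, 0.1293]
orientation: [0.999, 0.051, 0.0, -0.001]
ft_force: [0.7, -0.1, -0.8]
width: -0.0003
```

Run:
```python
from h import *
st();handles()
```

```text
t 19.85 p [0.6121 0.155  0.1293] F [ 0.7 -0.1 -0.8] w -0.0003 box xy [0.0002 0.1437] tooly -84.12 tilt [ 0.     0.002 -1.   ]
handle 1 246 boxmed [-0.0004  0.1664  0.179 ] min [-0.029  0.156  0.157] max [0.03  0.171 0.193]
```

Call:
send_rows:
  plan:
    - {"fingers":0,"linear":[0,-0.002,0],"dr":[0,0,0]}
    - {"fingers":0,"linear":[0,-0.002,0],"dr":[0,0,0]}
    - {"fingers":0,"linear":[0,0,0],"dr":[0,0,0]}

```text
clock: 20.27
position: [0.612, 0.1558, 0.1285]
orientation: [0.999, 0.049, -0.0, -0.0]
ft_force: [0.6, -0.5, -0.2]
width: -0.0003
```

Call:
send_rows:
  plan:
    - {"fingers":0,"linear":[0,-0.001,0],"dr":[0,0,0]}
    - {"fingers":0,"linear":[0,-0.001,0],"dr":[0,0,0]}
    - {"fingers":0,"linear":[0,0,0],"dr":[0,0,0]}

```text
clock: 20.65
position: [0.6118, 0.1577, 0.1286]
orientation: [0.999, 0.049, -0.0, 0.0]
ft_force: [-0.2, -1.5, 0.3]
width: 0.0002
```

Run:
```python
from h import *
st();handles()
```

```text
t 20.65 p [0.6118 0.1577 0.1286] F [-0.2 -1.5  0.3] w 0.0002 box xy [0.0003 0.1464] tooly -84.33 tilt [-0. -0. -1.]
handle 1 246 boxmed [-0.0005  0.1666  0.1786] min [-0.029  0.157  0.155] max [0.028 0.171 0.192]
```

Call:
send_rows:
  plan:
    - {"fingers":0,"linear":[0,-0.0015,0],"dr":[0,0,0]}
    - {"fingers":0,"linear":[0,-0.0015,0],"dr":[0,0,0]}
    - {"fingers":0,"linear":[0,0,0],"dr":[0,0,0]}

```text
clock: 21.08
position: [0.6116, 0.1598, 0.1286]
orientation: [0.999, 0.049, -0.0, 0.001]
ft_force: [1.3, -4.8, -0.5]
width: -0.0001
```

Call:
send_rows:
  plan:
    - {"fingers":0,"linear":[0,-0.0015,0],"dr":[0,0,0]}
    - {"fingers":0,"linear":[0,0,0],"dr":[0,0,0]}

```text
clock: 21.32
position: [0.6116, 0.1598, 0.1286]
orientation: [0.999, 0.049, -0.0, 0.001]
ft_force: [1.3, -7.5, -0.3]
width: 0.0
```

Run:
```python
from h import *
st();handles()
```

```text
t 21.32 p [0.6116 0.1598 0.1286] F [ 1.3 -7.5 -0.3] w 0.0 box xy [0.0002 0.1485] tooly -84.43 tilt [-0.    -0.003 -1.   ]
handle 1 246 boxmed [-0.0005  0.1687  0.1792] min [-0.029  0.157  0.155] max [0.028 0.173 0.192]
```

The left lid is on its stop: the force rises without motion and the handle is at 165 mm. Now the right lid.

Call:
send_rows:
  plan:
    - {"fingers":0,"linear":[0,0.02,0],"dr":[0,0,0]}
    - {"fingers":0,"linear":[0,0,-0.06],"dr":[0,0,0]}
    - {"fingers":0,"linear":[0,0.05,0],"dr":[0,0,0]}
    - {"fingers":0,"linear":[0,0.05,0],"dr":[0,0,0]}
    - {"fingers":0,"linear":[0,0.05,0],"dr":[0,0,0]}
    - {"fingers":0,"linear":[0,0.05,0],"dr":[0,0,0]}
    - {"fingers":0,"linear":[0,0.044,0],"dr":[0,0,0]}
    - {"fingers":0,"linear":[0,0,0],"dr":[0,0,0]}

```text
clock: 22.38
position: [0.6371, -0.1059, 0.1889]
orientation: [0.999, 0.046, 0.0, 0.001]
ft_force: [-0.7, -0.7, -1.3]
width: 0.0002
```

Call:
send_rows:
  plan:
    - {"fingers":0,"linear":[0,0,0.04],"dr":[0,0,0]}
    - {"fingers":0,"linear":[0,0,0.02],"dr":[0,0,0]}
    - {"fingers":0,"linear":[0,0,0],"dr":[0,0,0]}
    - {"fingers":0,"linear":[0,0.008,0],"dr":[0,0,0]}
    - {"fingers":0,"linear":[0,0.008,0],"dr":[0,0,0]}
    - {"fingers":0,"linear":[0,0.004,0],"dr":[0,0,0]}
    - {"fingers":0,"linear":[0,0.002,0],"dr":[0,0,0]}
    - {"fingers":0,"linear":[0,0,0],"dr":[0,0,0]}

```text
clock: 23.38
position: [0.6397, -0.1223, 0.1287]
orientation: [0.999, 0.049, 0.0, -0.0]
ft_force: [0.3, 0.8, 0.7]
width: 0.0
```

Run:
```python
from h import *
st();handles()
```

```text
t 23.38 p [ 0.6397 -0.1223  0.1287] F [0.3 0.8 0.7] w 0.0 box xy [ 0.0004 -0.135 ] tooly -84.33 tilt [ 0.  0. -1.]
handle 1 244 boxmed [-0.0006  0.1684  0.1784] min [-0.029  0.135  0.155] max [0.029 0.174 0.193]
handle -1 116 boxmed [-0.0155 -0.1556  0.1714] min [-0.03  -0.165  0.15 ] max [ 0.027 -0.15   0.194]
```

Call:
send_rows:
  plan:
    - {"fingers":0,"linear":[0,0.004,0],"dr":[0,0,0]}
    - {"fingers":0,"linear":[0,0.003,0],"dr":[0,0,0]}
    - {"fingers":0,"linear":[0,0.002,0],"dr":[0,0,0]}
    - {"fingers":0,"linear":[0,0.002,0],"dr":[0,0,0]}
    - {"fingers":0,"linear":[0,0.001,0],"dr":[0,0,0]}
    - {"fingers":0,"linear":[0,0.001,0],"dr":[0,0,0]}
    - {"fingers":0,"linear":[0,0,0],"dr":[0,0,0]}

```text
clock: 24.3
position: [0.6408, -0.1335, 0.1285]
orientation: [0.999, 0.05, -0.0, -0.001]
ft_force: [-2.3, 4.0, 1.7]
width: 0.0001
```

Call:
send_rows:
  plan:
    - {"fingers":0,"linear":[0,0.0015,0],"dr":[0,0,0]}
    - {"fingers":0,"linear":[0,0,0],"dr":[0,0,0]}

```text
clock: 24.55
position: [0.6408, -0.1335, 0.1285]
orientation: [0.999, 0.051, -0.001, -0.002]
ft_force: [-1.9, 9.2, 3.1]
width: 0.0003
```

Call:
send_rows:
  plan:
    - {"fingers":0,"linear":[0,0.0015,0],"dr":[0,0,0]}
    - {"fingers":0,"linear":[0,0,0],"dr":[0,0,0]}

```text
clock: 24.8
position: [0.6408, -0.1335, 0.1285]
orientation: [0.999, 0.051, -0.001, -0.003]
ft_force: [-4.8, 10.8, 4.1]
width: -0.0002
```

Run:
```python
from h import *
st();handles()
```

```text
t 24.8 p [ 0.6408 -0.1335  0.1285] F [-4.8 10.8  4.1] w -0.0002 box xy [ 0.0004 -0.1462] tooly -84.15 tilt [-0.002  0.005 -1.   ]
handle 1 242 boxmed [-0.0003  0.1688  0.1789] min [-0.029  0.134  0.154] max [0.028 0.175 0.193]
handle -1 119 boxmed [-0.0136 -0.1612  0.171 ] min [-0.03 -0.17  0.15] max [ 0.027 -0.139  0.192]
```

The right lid is on its stop too: the force rises without motion and the handle is at −165 mm. I'll back off, go up and take a final look.

Call:
send_rows:
  plan:
    - {"fingers":0,"linear":[0,-0.02,0],"dr":[0,0,0]}
    - {"fingers":0,"linear":[0,0,-0.05],"dr":[0,0,0]}
    - {"fingers":0,"linear":[0,-0.04,-0.05],"dr":[0,0,0]}
    - {"fingers":0,"linear":[0,-0.04,-0.04],"dr":[0,0,0]}
    - {"fingers":0,"linear":[0,0,0],"dr":[0,0,0]}
    - {"fingers":0,"linear":[0,0,0],"dr":[0,0,0]}

```text
clock: 25.6
position: [0.6311, -0.0401, 0.267]
orientation: [0.999, 0.049, -0.0, 0.001]
ft_force: [-0.8, -0.0, -0.5]
width: -0.0
```

Run:
```python
from h import *
st();b,W=handles();blue("side");save("final.png",b["pixels"])
W0=np.load("scene0W.npy");h=read_state()["position"][:2]
for n,c,z in (("bottle",(.605,-.37),.1),("brush",(.54,.33),.1),("block",(.395,-.05),.04)):
    for w in(W0,W):
        m=(np.hypot(w[...,0]-c[0],w[...,1]-c[1])<.09)&(w[...,2]>z)&(w[...,2]<.17)&(w[...,0]<.62); print(n,m.sum(),np.median(w[m],0).round(4))
```

```text
t 25.6 p [ 0.6311 -0.0401  0.267 ] F [-0.8 -0.  -0.5] w -0.0 box xy [-0.0001 -0.0524] tooly -84.34 tilt [-0.    -0.001 -1.   ]
handle 1 244 boxmed [-0.0004  0.1686  0.1785] min [-0.029  0.138  0.157] max [0.029 0.173 0.194]
handle -1 211 boxmed [-0.0003 -0.1612  0.172 ] min [-0.03 -0.17  0.15] max [ 0.027 -0.154  0.192]
side 0.08 16 [ 0.405 -0.415] [ 0.417 -0.389]
side 0.09 37 [ 0.403 -0.419] [ 0.425 -0.376]
side 0.1 78 [ 0.403 -0.42 ] [ 0.435 -0.372]
side 0.11 108 [ 0.405 -0.42 ] [ 0.446 -0.367]
side 0.12 177 [ 0.407 -0.417] [ 0.45  -0.368]
side 0.13 88 [ 0.413 -0.409] [ 0.448 -0.372]
side 0.14 34 [ 0.419 -0.406] [ 0.437 -0.377]
side 0.15 35 [ 0.419 -0.405] [ 0.437 -0.379]
side 0.16 122 [ 0.42  -0.405] [ 0.448 -0.376]
side 0.17 48 [ 0.42  -0.406] [ 0.444 -0.378]
bottle 308 [ 0.6009 -0.3567  0.125 ]
bottle 310 [ 0.6011 -0.357   0.1254]
brush 309 [0.5814 0.3561 0.1217]
brush 318 [0.5812 0.3565 0.1206]
block 875 [ 0.3961 -0.0382  0.0598]
block 872 [ 0.3957 -0.0382  0.06  ]
```

View pics/final.png

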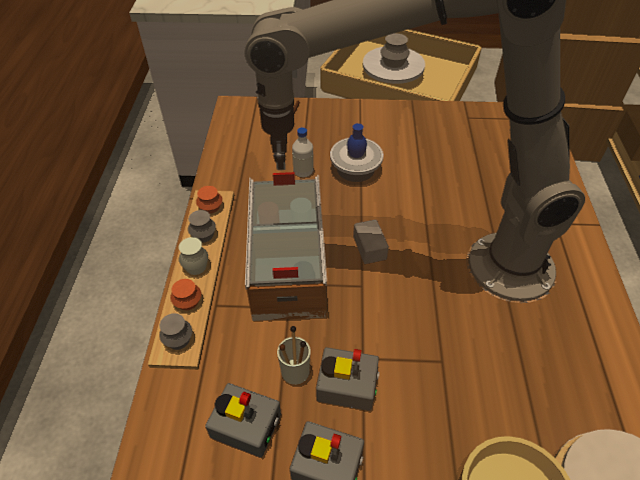

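The final view shows the vase upright on the wheel at (357,145). Both handles are at their outer ends, (285,272) and (284,178). The roller has sprung back and the bystanders have not moved. I'm handing in.

```bash
python3 -c "from rig import hand_in;print(hand_in())"
```

```text
the job is handed in; nothing more can be done
None
```

The job is done and handed in at about 26 s: the switch was pushed past its trip angle, the vase stands on the banding wheel, and both lids are shut.

- **Switch:** I pushed the roller of the nearest mister to about 0.55 rad (measured), then 6 mm farther, against a trip angle of 0.44. It then sprang back upright.
- **Failed first pass:** The fingertips really sit about 42 mm above the reported TCP, so my first push went over the roller without touching it. I corrected for this in every later move.
- **Vase:** I opened the lid, lifted the vase by its neck, and set it down gently. The force on the tool peaked at about 9 N. The last check shows it upright with its axis about 2 to 3 mm from the wheel's centre.
- **Lids:** Both handles are at 165 mm from the box's middle. Each lid was pressed until the force rose with no more movement.
- **Bystanders:** The bottle, brush pot and clay block measure within 1 mm of where they started. I only judged the pots left in the box by eye, through the lids, and nothing looked disturbed. The arm is clear of everything.

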